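# Wipe the carving chips off the casket lid

## Task

Take the scraper block out of its leaning cradle and wipe the three wood chips off the casket's lid into the open tray at its end, moving the chips only with the scraper, never with the gripper. Then put the scraper back in the cradle the way it was, leaning fully home and centred, and leave the other things on the table where they are.

Things in the scene. Friction and masses are not known exactly. Their poses are not given: they have to be found in the camera images.
- scraper: Scraper: wooden block 24 mm thick (x), 120 mm long (y), 95 mm high (z), lower 22 mm clad in steel, 0.18 kg. Origin: centre of its steel underside. Grip it across the 24 mm, about 68 mm from the underside. At first it leans in the cradle at 28 degrees, top towards the robot, y along the cradle's y. Same either way round.
- seat (a point): Where the scraper's underside centre belongs in the cradle: z is the scraper's leaning up-direction (28 degrees from vertical, top towards the cradle's -x), x is out of the back plate, y along the cradle. The scraper seated has this same pose, or turned half round about z.
- cradle: Plywood cradle fixed beyond the casket: base 100 (x) x 140 (y) x 12 mm. A tilted shelf 140 mm wide carries the scraper's underside centre 50 mm above the table, 20 mm to +x of the origin; a 12 mm back plate on the -x side supports its lowest 38 mm. No side walls. Origin: centre of the base's underside; z up.
- casket: Wooden casket fixed to the table. Flat dark wood lid 150 mm (x) x 290 mm (y), its top 82 mm above the table, overhanging the body (130 x 250 mm). Origin: centre of the underside, under the lid's centre; y along its length.
- tray: Open plywood tray fixed to the table at one end (+y or -y, varies) of the casket: 170 mm (x) x 180 mm (y) outside, 45 mm high, walls and floor 5 mm. Its near wall stands under the lid's overhang, so that what goes over that end of the lid falls in. Origin: centre of the underside; same yaw as the casket.
- rack: Low plywood rack with four paint jars, 150 x 150 mm, 64 mm high, fixed at the other end of the casket. Origin: centre of the underside.
- chip0: Pale wood chip on the lid, 62 mm (x) x 22 mm (y) x 10 mm thick. Origin: centre of its underside.
- chip1: Pale wood chip on the lid, 66 mm (x) x 24 mm (y) x 9 mm thick. Origin: centre of its underside.
- chip2: Pale wood chip on the lid, 60 mm (x) x 20 mm (y) x 12 mm thick. Origin: centre of its underside.
- paint_jar: Loose glass paint jar beside the cradle, 52 mm across, 62 mm high. Bystander. Origin: underside centre.
- egg: Loose white egg on a foot beside the cradle, 54 mm across, 86 mm high. Bystander. Origin: underside centre.
- brush_pot: Loose glass pot, 62 mm across, 75 mm high, with brushes standing up to 150 mm. Bystander. Origin: underside centre.
- water_bowl: Loose white bowl, 110 mm across, 50 mm high. Bystander. Origin: underside centre.
- varnish: Loose bottle, 60 mm across, 130 mm high. Bystander. Origin: underside centre.
- brush: Loose brush lying on the table, 170 mm long. Bystander. Origin: underside.
Things that resemble listed ones, but are neither listed nor needed, are in the scene too. What is shaped like the cradle but pink or turquoise is not meant.

How it is judged:
On the way, in this order (a step that is already met when the one before it is completed fails the run):
1. the scraper is taken out of the cradle (distance between scraper and seat above 0.08 m), for 0.1 s.
2. all three chips have been wiped into the tray while the scraper is out of the cradle (x of chip0 in the frame of tray between -0.085 and 0.085 m and y of chip0 in the frame of tray between -0.09 and 0.09 m and z of chip0 in the frame of tray between -0.005 and 0.045 m and x of chip1 in the frame of tray between -0.085 and 0.085 m and y of chip1 in the frame of tray between -0.09 and 0.09 m and z of chip1 in the frame of tray between -0.005 and 0.045 m and x of chip2 in the frame of tray between -0.085 and 0.085 m and y of chip2 in the frame of tray between -0.09 and 0.09 m and z of chip2 in the frame of tray between -0.005 and 0.045 m and distance between scraper and seat above 0.08 m), for 0.2 s.
At the end, for the whole second after the job is handed in: All three chips lie inside the tray, and the scraper stands back in the cradle: underside centre within 8 mm of the seat across (x), 20 mm along (y), 6 mm in height (z), and within 0.12 rad of its directions (either way round); all at rest (x of chip0 in the frame of tray between -0.085 and 0.085 m and y of chip0 in the frame of tray between -0.09 and 0.09 m and z of chip0 in the frame of tray between -0.005 and 0.045 m and x of chip1 in the frame of tray between -0.085 and 0.085 m and y of chip1 in the frame of tray between -0.09 and 0.09 m and z of chip1 in the frame of tray between -0.005 and 0.045 m and x of chip2 in the frame of tray between -0.085 and 0.085 m and y of chip2 in the frame of tray between -0.09 and 0.09 m and z of chip2 in the frame of tray between -0.005 and 0.045 m and x of scraper in the frame of seat between -0.008 and 0.008 m and y of scraper in the frame of seat between -0.02 and 0.02 m and z of scraper in the frame of seat between -0.006 and 0.006 m and angle between the z axis of scraper and the z axis of seat, either way round below 0.12 rad and angle between the y axis of scraper and the y axis of seat, either way round below 0.12 rad and linear speed of each of chip0, chip1, chip2, scraper below 0.02 m/s); the robot touches nothing.
It fails at once if the gripper or arm touches a chip (contact force between any of the fingers, the arm and chip0 above 0.5 N or contact force between any of the fingers, the arm and chip1 above 0.5 N or contact force between any of the fingers, the arm and chip2 above 0.5 N).
It fails at once if a bystander is shifted by more than 30 mm or tipped (distance of any of paint_jar, egg, brush_pot, water_bowl, varnish, brush from where it was at the start of the episode above 0.03 m or angle between any of paint_jar, egg, brush_pot, water_bowl, varnish's own z axis and vertical above 0.5 rad).
It also fails if it takes over 54 s, if anything falls off the work surface, if the arm or the gripper's body presses on something with over 40 N, if the wrist force passes 120 N, or if a joint passes its speed limit or range.

## Robot

A 7-joint arm with a two-finger parallel gripper is mounted at the origin on the work surface. World frame = base frame: x ahead of the robot, y to its left, z up, the work surface at z = 0. Lengths are in m, angles in rad, forces in N, time in s.
With the tool pointing down it reaches from about 0.35 to 0.775 m from the base axis. Payload 3.1 kg.
Tool frame: the origin (TCP) lies at the centre of the arm's flange, where the gripper is bolted on; the fingertips stand 173 mm ahead of it and the grasp point (between the pads) lies 155 mm ahead of it (r.tcp_to_tips is the distance from the TCP to the fingertips, in m); z points along the fingers, y is the direction in which the jaws open and shut (so a half turn about z gives the same grasp; the last joint's range is limited). The gripper opens to 85 mm and grips with 20 to 120 N. Pads are 22 mm wide; open, the fingers measure 114 mm over their backs; the gripper's body (76 mm by 85 mm) begins 54 mm behind the grasp point. The pads swing forward as they close: fully open they stand 13 mm farther back than shut.
Start: joints at [1.09, 0.311, 0.014, 1.512, -0.004, 1.319, -0.027], TCP at [0.234, -0.498, 0.405] pointing down, gripper open.
Joint ranges: [-2.7, 2.7], [-0.3, 1.91], [-1.27, 1.3], [0.12, 2.57], [-1.44, 4.58], [0.2, 2.03], [-3.05, 3.05]. Speed limits (rad/s): [2.79, 2.79, 3.14, 3.14, 3.14, 3.14, 3.14].

## Interface

Orientations are given as a unit quaternion [w, x, y, z].
In Python, from workcell import read_state, optics, order, r gives the robot as it stands. The module is installed in compiled form; this text tells all that it offers.
- The arm moves only by the shell command python3 -m inch 'ROWS' [FORCE]. ROWS is JSON, one flat list of numbers, 7 for each row, row after row: the turn, a rotation vector about the tool's x, y, z in rad, then the shift along the tool's x, y, z in mm, then the opening, from 0 (shut) to 1 (fully open). In form: [ax, ay, az, tx, ty, tz, grip, ax, ay, az, tx, ty, tz, grip, ...]. A call has 1 to 20 rows; each row shifts and turns the commanded pose from where the row before left it, along the tool's axes as they then stand; what a row does not reach is not made up. A row lasts 1/12 s, in which the tool goes at most 41.7 mm and 7.16 degrees, less where a joint would pass 70% of its speed; a pose out of reach is approached as far as the arm can. A call is refused whole if a number of a shift passes 41.7 or a number of a turn 0.125, either way. A call with a gripper value outside its range is refused whole. The fingers move at their own pace and stop on an object; FORCE is the grip in N (left out, the last holds). Time passes only in rows, so rows that do not move let the fingers close. It gives the time, the measured TCP pose, the force and the opening at its end, in the units of the state.
- read_state(): the state, without advancing time (a new reading comes with each control period).
- optics.grab_frame(name): name is "side" or "top" or "wrist"; returns a dict with "image" (400x640x3 uint8, red, green, blue), "mtx" (3x3 intrinsics, pixels), "rvec" (rotation vector, rad) and "tvec" (3), from world to camera coordinates, as OpenCV has them; the wrist camera has in their place "tool_from_camera" (4x4, takes a point from camera to tool coordinates, whose origin is the TCP and whose axes are the flange's). Camera axes: x right, y down, z forward; pixel columns grow to the right and rows downward; lengths in m; the calibration is good to about 2 mm. The wrist camera is an equidistant fisheye: a pixel r from the principal point sees the ray r / f radians off the axis. A picture is of the moment at which its call begins: read the wrist's pose just before it. There is no depth.
- order.sign_off(): hands the job in, once; it reports no verdict.
The state is a dict: "time_s": time; "joint_positions": joint angles; "dq": joint speeds; "joint_efforts": joint torques, N m; "ee_pos": TCP position; "eef_rot": TCP orientation; "wrist_force": force on the tool from outside, world axes, zero at the start; "wrist_torque": the same for the moment, N m; "gripper_width": finger opening in m.
Only numpy, scipy, OpenCV 4.12 (cv2) and the standard library are available. Lean on these libraries where they do the work, as an engineer would, in place of code of your own. Each camera call takes 0.05 s, during which the arm holds its last target. There are 200 camera calls.

## Working session

There is one attempt and no reset: what is moved stays moved. The work goes in short steps, Python scripts to look and compute and a shell command to move; the robot and the scene stay as the last step left them, time stands still between calls to the robot, and variables do not carry over. Pictures are saved under pics/ and viewed, about 8 in all and at most 12, crops included, and the job is handed in when it is done.

```bash
mkdir -p pics; cat > h.py <<'E'
import numpy as np, cv2
from workcell import read_state, optics, order, r
from scipy.spatial.transform import Rotation as R
def cam(n):
    f=optics.grab_frame(n); return f
def save(n,im): cv2.imwrite('pics/'+n+'.png',cv2.cvtColor(im,cv2.COLOR_RGB2BGR))
def ray(f,uv):
    K=np.array(f['mtx']);Rm=cv2.Rodrigues(np.array(f['rvec'],float))[0];t=np.array(f['tvec'],float).ravel()
    d=Rm.T@np.linalg.solve(K,np.array([uv[0],uv[1],1.]));return -Rm.T@t,d/np.linalg.norm(d)
def onz(f,uv,z):
    o,d=ray(f,uv);return o+d*(z-o[2])/d[2]
def cross(f1,u1,f2,u2):
    o1,d1=ray(f1,u1);o2,d2=ray(f2,u2)
    s=np.linalg.lstsq(np.c_[d1,-d2],o2-o1,rcond=None)[0]
    a,b=o1+s[0]*d1,o2+s[1]*d2
    return (a+b)/2,np.linalg.norm(a-b)
def proj(f,p):
    return cv2.projectPoints(np.array(p,float).reshape(-1,3),np.array(f['rvec'],float),np.array(f['tvec'],float),np.array(f['mtx']),None)[0].reshape(-1,2)
E
python3 - <<'E'
from h import *
import pickle
s=read_state();print({k:np.round(v,3) for k,v in s.items()})
F={n:cam(n) for n in('side','top','wrist')}
pickle.dump(F,open('F0.pkl','wb'))
for n in F: save(n,F[n]['image'])
for n in('side','top'):
    print(n,ray(F[n],(320,200)),F[n]['mtx'])
print(F['wrist']['mtx'],F['wrist']['tool_from_camera'])
E
```

```text
{'time_s': np.float64(0.0), 'joint_positions': array([ 1.09 ,  0.312,  0.014,  1.513, -0.004,  1.319, -0.027]), 'dq': array([-0.001, -0.001,  0.001, -0.001,  0.   , -0.   ,  0.001]), 'joint_efforts': array([-1.0000e-03, -3.7993e+01,  1.4600e-01, -2.3059e+01,  1.2000e-02,
        1.4000e-02, -0.0000e+00]), 'ee_pos': array([ 0.234, -0.498,  0.404]), 'eef_rot': array([-0.001,  0.976,  0.218, -0.   ]), 'wrist_force': array([0.363, 0.018, 0.803]), 'wrist_torque': array([ 0.013, -0.006,  0.012]), 'gripper_width': np.float64(0.086)}
side (array([0.23513163, 0.79357807, 0.65247925]), array([ 0.29276889, -0.78225907, -0.5498701 ])) [[365.90388886   0.         319.7417343 ]
 [  0.         365.90388886 202.73236371]
 [  0.           0.           1.        ]]
top (array([ 0.2963299 , -0.01616555,  1.63950385]), array([ 0.14218286,  0.01037715, -0.98978601])) [[491.49872821   0.         327.04410872]
 [  0.         491.49872821 192.84316366]
 [  0.           0.           1.        ]]
[[309.70691629   0.         320.05690461]
 [  0.         309.70691629 200.69591662]
 [  0.           0.           1.        ]] [[ 1.27256879e-03 -9.60884317e-01 -2.76947125e-01  7.01057036e-02]
 [ 9.99999174e-01  1.17234581e-03  5.27461818e-04 -6.32209801e-05]
 [-1.82151987e-04 -2.76947567e-01  9.60885015e-01  3.02845231e-02]
 [ 0.00000000e+00  0.00000000e+00  0.00000000e+00  1.00000000e+00]]
```

View pics/top.png

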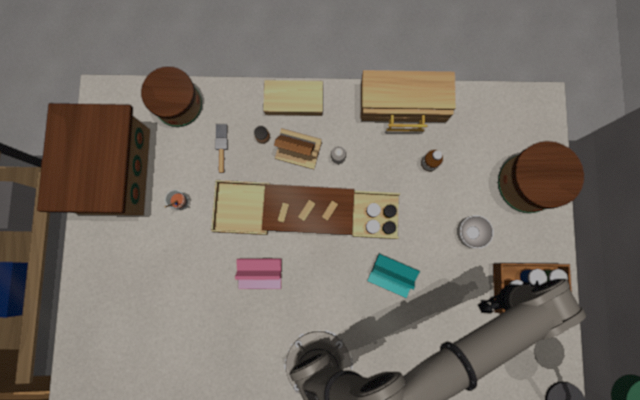

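View pics/side.png

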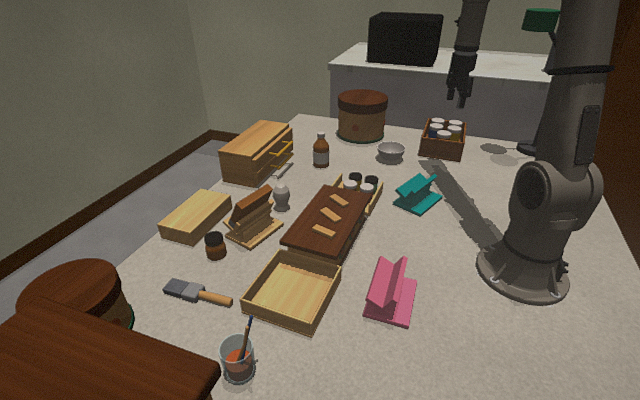

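The top view shows the plywood cradle holding the dark scraper at (298,148). The lookalikes are pink at (259,273) and turquoise at (394,275), neither of which is meant. The casket lid is at (308,208) with chips at (284,212), (306,210) and (330,210). The tray is at (241,208) and the rack at (376,215). The egg (338,155) and the paint jar (262,134) stand either side of the cradle. I'll confirm the cradle in one enlarged crop.

```bash
python3 - <<'E'
from h import *
import pickle
F=pickle.load(open('F0.pkl','rb'))
a=F['top']['image'][110:240,205:405]; b=F['side']['image'][170:270,195:385]
A=cv2.resize(a,(800,520),interpolation=2)[:, :];B=cv2.resize(b,None,fx=4,fy=4,interpolation=2)
A=cv2.resize(a[10:65,45:145],(400,220),interpolation=2) # cradle 4x
A2=cv2.resize(F['top']['image'][120:175,260:350],None,fx=5,fy=5,interpolation=2) #450x275
B2=cv2.resize(F['side']['image'][175:255,200:300],None,fx=3.5,fy=3.5,interpolation=2)#350x280
C=cv2.resize(F['top']['image'][178:240,208:404],None,fx=4,fy=4,interpolation=2)#784x248
im=np.zeros((540,800,3),np.uint8); im[:275,:450]=A2; im[:280,450:]=B2; im[285:285+248,:784]=C
save('crop',im)
f=F['top']
for n,uv,z in [('cradle',(298,150),.05),('egg',(338,155),.06),('jar',(262,134),.05),('lid TL',(264,185),.082),('lid TR',(355,189),.082),('lid BL',(262,233),.082),('lid BR',(352,234),.082),('c',(284,212),.09),('c',(306,210),.09),('c',(330,210),.09),('varn',(433,160),.1),('potTop',(176,200),.1)]: print(n,onz(f,uv,z).round(3))
E
```

```text
cradle [0.691 0.076 0.05 ]
egg [ 0.674 -0.056  0.06 ]
jar [0.744 0.198 0.05 ]
lid TL [0.566 0.181 0.082]
lid TR [ 0.558 -0.112  0.082]
lid BL [0.412 0.182 0.082]
lid BR [ 0.413 -0.103  0.082]
c [0.479 0.114 0.09 ]
c [0.486 0.044 0.09 ]
c [ 0.487 -0.032  0.09 ]
varn [ 0.653 -0.36   0.1  ]
potTop [0.51  0.455 0.1  ]
```

View pics/crop.png

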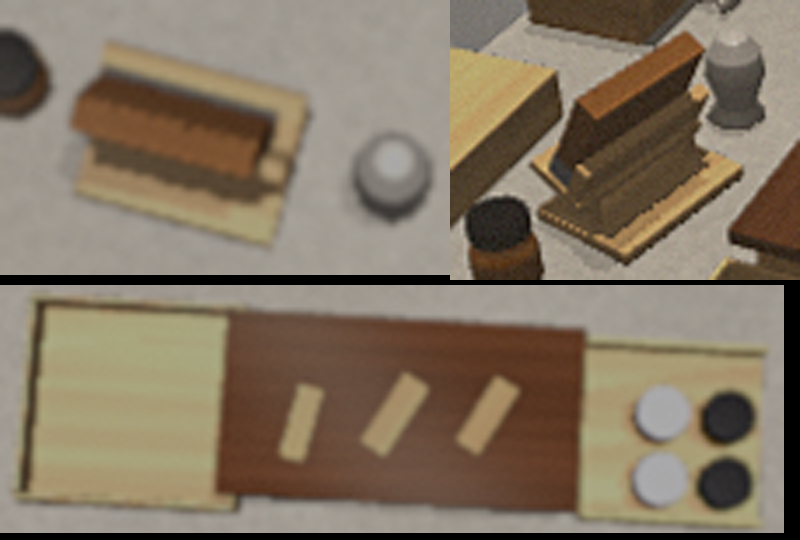

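The crop confirms that the plywood cradle holds the leaning scraper and is the only one of that colour. All three chips lie mid-lid, and the tray is at the +y end. Next I'll compute the poses.

```bash
python3 - <<'E'
from h import *
import pickle
F=pickle.load(open('F0.pkl','rb'));t,s=F['top'],F['side']
P=np.array([onz(t,(260+u/5,120+v/5),.012) for u,v in [(105,42),(308,97),(272,243),(75,195)]])
print('base corners',P.round(3),'c',P.mean(0).round(3))
e=[P[0]-P[1],P[3]-P[2]];print('edge len',[np.linalg.norm(x).round(3) for x in e+[P[0]-P[3],P[1]-P[2]]],'ydir ang',[np.degrees(np.arctan2(x[1],x[0])).round(1) for x in e],'xdir',[np.degrees(np.arctan2(x[1],x[0])).round(1) for x in (P[0]-P[3],P[1]-P[2])])
p,g=cross(t,(294,147.4),s,(255.7,197.9));print('scr top ctr',p.round(3),g.round(4))
yd=e[0]+e[1];yd/=np.linalg.norm(yd);xd=np.array([yd[1],-yd[0],0]);a=np.radians(28)
seat=P.mean(0)*[1,1,0]+.02*xd+[0,0,.05];z=-np.sin(a)*xd+np.cos(a)*np.array([0,0,1])
print('seat',seat.round(3),'exp top',(seat+.095*z).round(3),'grasp',(seat+.068*z).round(3))
# lid
hsv=cv2.cvtColor(t['image'],cv2.COLOR_RGB2HSV);m=np.zeros(hsv.shape[:2],np.uint8)
roi=t['image'][175:245,205:360].astype(int);mm=((roi[...,0]<125)&(roi[...,0]-roi[...,2]>25)).astype(np.uint8)
chips=((roi[...,0]>140)&(roi[...,0]-roi[...,2]>40)).astype(np.uint8)
c=max(cv2.findContours(mm,0,2)[0],key=cv2.contourArea);b=cv2.boxPoints(cv2.minAreaRect(c))+[205,175]
L=np.array([onz(t,q,.082) for q in b]);print('lid',b.round(1).tolist(),L.round(3).tolist(),L.mean(0).round(3))
for c in cv2.findContours(chips,1,2)[0]:
    if 30<cv2.contourArea(c)<400:
        q=cv2.boxPoints(cv2.minAreaRect(c))+[205,175];print('chip',np.array([onz(t,k,.092)[:2] for k in q]).round(3).tolist())
E
```

```text
base corners [[ 0.776  0.139  0.012]
 [ 0.739 -0.001  0.012]
 [ 0.637  0.022  0.012]
 [ 0.668  0.156  0.012]] c [0.705 0.079 0.012]
edge len [np.float64(0.144), np.float64(0.138), np.float64(0.109), np.float64(0.105)] ydir ang [np.float64(75.3), np.float64(77.0)] xdir [np.float64(-9.1), np.float64(-12.5)]
scr top ctr [0.683 0.086 0.12 ] 0.0015
seat [0.724 0.074 0.05 ] exp top [0.681 0.085 0.134] grasp [0.693 0.082 0.11 ]
lid [[212.4, 231.0], [215.2, 180.8], [359.2, 188.8], [356.4, 239.0]] [[0.416, 0.339, 0.082], [0.577, 0.338, 0.082], [0.558, -0.125, 0.082], [0.397, -0.117, 0.082]] [0.487 0.109 0.082]
chip [[0.454, 0.133], [0.509, 0.119], [0.504, 0.1], [0.449, 0.115]]
chip [[0.467, -0.006], [0.517, -0.038], [0.506, -0.055], [0.456, -0.023]]
chip [[0.466, 0.069], [0.519, 0.036], [0.507, 0.017], [0.454, 0.051]]
chip [[0.54, -0.105], [0.54, -0.124], [0.435, -0.124], [0.434, -0.105]]
```

```bash
cat >> h.py <<'E'
def frame(yaw,tilt,flip=1):
    xd=np.array([np.cos(yaw),np.sin(yaw),0]);k=np.array([0,0,1.]);yd=np.cross(k,xd)
    z=np.sin(tilt)*xd-np.cos(tilt)*k; y=np.cos(tilt)*xd+np.sin(tilt)*k
    return np.c_[yd,y,z]   # tool axes, jaws along xd
def cur():
    s=read_state();q=np.array(s['eef_rot']);return np.array(s['ee_pos']),R.from_quat(q[[1,2,3,0]]).as_matrix(),s
def plan(pos,Rt):
    p,Rc,s=cur();rv=R.from_matrix(Rc.T@Rt).as_rotvec()
    print('t',round(s['time_s'],2),'turn',rv.round(4),'| shift now-axes',((Rc.T@(pos-p))*1e3).round(1),'| shift after turn',((Rt.T@(pos-p))*1e3).round(1))
def tcp_for(under,Rt,grip=.223): return np.array(under)-grip*Rt[:,2]
E
python3 - <<'E'
from h import *
Rt=frame(np.radians(-13),np.radians(28))
plan(tcp_for([.724,.074,.05],Rt,.343),Rt)
plan(tcp_for([.724,.074,.05],Rt,.343),frame(np.radians(-13),0))
E
```

```text
t 0.15 turn [-0.4563  0.2203 -0.8867] | shift now-axes [ 560.2 -408.5   51.7] | shift after turn [667.3 142.2 133.4]
t 0.15 turn [-1.70e-03 -7.00e-04 -9.05e-01] | shift now-axes [ 560.2 -408.5   51.7] | shift after turn [667.3 188.2  51. ]
```

```bash
python3 -m inch '[0,0,0,28,-20,0,1,0,0,0,28,-20,0,1,0,0,0,28,-20,0,1,0,0,0,28,-20,0,1,0,0,0,28,-20,0,1,0,0,0,28,-20,0,1,0,0,0,28,-20,0,1,0,0,0,28,-20,0,1,0,0,0,28,-20,0,1,0,0,0,28,-20,0,1,0,0,0,28,-20,0,1,0,0,0,28,-20,0,1,0,0,0,28,-20,0,1,0,0,0,28,-20,0,1,0,0,0,28,-20,0,1,0,0,0,28,-20,0,1,0,0,0,28,-20,0,1,0,0,0,28,-20,0,1,0,0,0,28,-20,0,1,0,0,0,28,-20,0,1]' && python3 -m inch '[-0.0507,0.0245,-0.0985,0,0,0,1,-0.0507,0.0245,-0.0985,0,0,0,1,-0.0507,0.0245,-0.0985,0,0,0,1,-0.0507,0.0245,-0.0985,0,0,0,1,-0.0507,0.0245,-0.0985,0,0,0,1,-0.0507,0.0245,-0.0985,0,0,0,1,-0.0507,0.0245,-0.0985,0,0,0,1,-0.0507,0.0245,-0.0985,0,0,0,1,-0.0507,0.0245,-0.0985,0,0,0,1,0,0,0,0,0,0,1]'
python3 - <<'E'
from h import *
Rt=frame(np.radians(-13),np.radians(28))
plan(tcp_for([.724,.074,.05],Rt,.343),Rt)
E
```

```text
time_s: 1.82
ee_pos: [0.5712, 0.1034, 0.4042]
eef_rot: [0.0, 0.976, 0.217, -0.0]
wrist_force: [0.1, -0.9, 0.4]
gripper_width: 0.0855
time_s: 2.65
ee_pos: [0.5697, 0.1021, 0.4041]
eef_rot: [0.19, 0.758, 0.605, 0.15]
wrist_force: [-0.4, 0.2, 0.9]
gripper_width: 0.0853
t 2.65 turn [0.001  0.0015 0.003 ] | shift now-axes [  7.5 -27.9  43.1] | shift after turn [  7.4 -27.9  43.2]
```

```bash
python3 -m inch '[0,0,0,4,-14,21,1,0,0,0,4,-14,21,1,0,0,0,0,0,0,1]'
cat >> h.py <<'E'
def wray(f,p,Rc,uv):
    K=np.array(f['mtx']);T=np.array(f['tool_from_camera']);d=np.array([(uv[0]-K[0,2])/K[0,0],(uv[1]-K[1,2])/K[1,1]]);th=np.hypot(*d)
    c=np.r_[d/max(th,1e-9)*np.sin(th),np.cos(th)];return p+Rc@T[:3,3],Rc@T[:3,:3]@c
def wproj(f,p,Rc,X):
    K=np.array(f['mtx']);T=np.array(f['tool_from_camera']);c=T[:3,:3].T@(Rc.T@(np.array(X)-p)-T[:3,3]);th=np.arctan2(np.hypot(c[0],c[1]),c[2]);n=np.hypot(c[0],c[1])
    return np.array([K[0,2]+K[0,0]*th*c[0]/n,K[1,2]+K[1,1]*th*c[1]/n])
def wonp(f,p,Rc,uv,n,c):
    o,d=wray(f,p,Rc,uv);return o+d*((c-o)@n)/(d@n)
def rcross(a,b):
    (o1,d1),(o2,d2)=a,b
    s=np.linalg.lstsq(np.c_[d1,-d2],o2-o1,rcond=None)[0];u,v=o1+s[0]*d1,o2+s[1]*d2
    return (u+v)/2,np.linalg.norm(u-v)
E
python3 - <<'E'
from h import *
import pickle
p,Rc,s=cur();f=cam('wrist');pickle.dump((p,Rc,f),open('w1.pkl','wb'))
Rt=frame(np.radians(-13),np.radians(28));z=-Rt[:,2];y=Rt[:,0];x=Rt[:,1];S=np.array([.724,.074,.05])
im=f['image'].copy()
for a in(-.06,.06):
  for b in(-.012,.012):
    u=wproj(f,p,Rc,S+.095*z+a*y+b*x);print(a,b,u.round(1));cv2.circle(im,tuple(int(k) for k in u.round()),2,(0,255,0),-1)
save('w1',im)
E
```

```text
time_s: 2.9
ee_pos: [0.5652, 0.1108, 0.3487]
eef_rot: [0.187, 0.761, 0.605, 0.145]
wrist_force: [-0.7, 0.5, -1.2]
gripper_width: 0.085
-0.06 -0.012 [312.6 281. ]
-0.06 0.012 [342.5 281.1]
0.06 -0.012 [311.7 127. ]
0.06 0.012 [346.6 127.2]
```

View pics/w1.png

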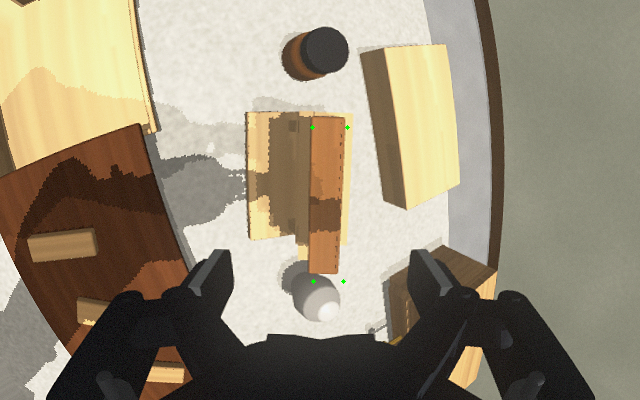

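The wrist view shows the scraper's top face at (310,117), (344,117), (337,274) and (308,273). The cradle base corners are at (247,112), (353,113), (346,245) and (248,240), and the egg is at (316,295). The scraper sits about 8 px from where I predicted.

```bash
python3 - <<'E'
from h import *
import pickle
p,Rc,f=pickle.load(open('w1.pkl','rb'));F=pickle.load(open('F0.pkl','rb'))
k=np.array([0,0,1.])
B=np.array([wonp(f,p,Rc,u,k,.012*k) for u in [(247,112),(353,113),(346,245),(248,240)]])
print('base',B.round(3).tolist(),'c',B.mean(0).round(4),'len',[np.linalg.norm(B[i]-B[(i+1)%4]).round(3) for i in range(4)])
print('yaw',[np.degrees(np.arctan2(*d[1::-1])).round(1) for d in (B[1]-B[0],B[2]-B[3])],[np.degrees(np.arctan2(*d[1::-1])).round(1)-90 for d in (B[0]-B[3],B[1]-B[2])])
# height of scraper top by wrist x top cameras, same corners
w=lambda u:wray(f,p,Rc,u)
c,g=rcross(w((325,193)),ray(F['top'],(294,147.4)));print('top ctr wrist/top',c.round(3),g.round(4))
c,g=rcross(w((325,193)),ray(F['side'],(255.7,197.9)));print('top ctr wrist/side',c.round(3),g.round(4))
yaw=np.radians(-13);Rt=frame(yaw,np.radians(28));z=-Rt[:,2]
S=np.array([.724,.074,.05])
T=np.array([wonp(f,p,Rc,u,z,S+.095*z) for u in [(310,117),(344,117),(337,274),(308,273)]])
print('top',T.round(3).tolist(),T.mean(0).round(4),'len',[np.linalg.norm(T[i]-T[(i+1)%4]).round(3) for i in range(4)],'S',(T.mean(0)-.095*z).round(4))
d=T[0]+T[1]-T[2]-T[3];print('in tool-frame dir',(Rt.T@d/np.linalg.norm(d)).round(3),'err in Rt axes mm',((Rt.T@(T.mean(0)-S-.095*z))*1e3).round(1))
E
```

```text
base [[0.671, 0.16, 0.012], [0.794, 0.13, 0.012], [0.751, -0.032, 0.012], [0.634, 0.028, 0.012]] c [0.7122 0.0713 0.012 ] len [np.float64(0.127), np.float64(0.167), np.float64(0.131), np.float64(0.138)]
yaw [np.float64(-14.0), np.float64(-27.0)] [np.float64(-15.599999999999994), np.float64(-14.900000000000006)]
top ctr wrist/top [0.688 0.087 0.111] 0.007
top ctr wrist/side [0.682 0.094 0.126] 0.0054
top [[0.684, 0.152, 0.128], [0.704, 0.147, 0.139], [0.675, 0.031, 0.137], [0.655, 0.036, 0.127]] [0.6797 0.0914 0.1326] len [np.float64(0.023), np.float64(0.12), np.float64(0.023), np.float64(0.12)] S [0.7232 0.0814 0.0487]
in tool-frame dir [1.    0.022 0.   ] err in Rt axes mm [ 7.  -2.8 -0. ]
```

```bash
python3 - <<'E'
from h import *
Rt=frame(np.radians(-14.3),np.radians(28))
plan(tcp_for([.7232,.0814,.0487],Rt,.223),Rt)
E
```

```text
t 2.95 turn [-0.0064 -0.0063  0.021 ] | shift now-axes [  9.6  -0.5 119. ] | shift after turn [ 10.3  -1.4 118.9]
```

```bash
python3 -m inch '[-0.006,-0.006,0.021,0,0,0,1,0,0,0,2,0,20,1,0,0,0,2,0,20,1,0,0,0,2,0,20,1,0,0,0,2,0,20,1,0,0,0,2,-0.5,20,1,0,0,0,0,-0.5,19,1,0,0,0,0,0,0,1]' 
python3 - <<'E'
from h import *
Rt=frame(np.radians(-14.3),np.radians(28))
plan(tcp_for([.7232,.0814,.0487],Rt,.223),Rt)
E
python3 -m inch '[0,0,0,0,0,0,0,0,0,0,0,0,0,0,0,0,0,0,0,0,0,0,0,0,0,0,0,0,0,0,0,0,0,0,0,0,0,0,0,0,0,0,0,0,0,0,0,0,0,0,0,0,0,0,0,0]' 60
```

```text
time_s: 3.62
ee_pos: [0.6251, 0.1055, 0.2469]
eef_rot: [0.192, 0.767, 0.594, 0.15]
wrist_force: [-0.9, -0.7, -0.4]
gripper_width: 0.0854
t 3.62 turn [ 0.0036  0.0006 -0.003 ] | shift now-axes [ 0.9 -3.8 -0.6] | shift after turn [ 0.9 -3.8 -0.6]
time_s: 4.28
ee_pos: [0.6241, 0.1077, 0.2501]
eef_rot: [0.193, 0.765, 0.595, 0.152]
wrist_force: [-3.4, 0.2, 5.1]
gripper_width: 0.0235
```

```bash
python3 - <<'E'
from h import *
import pickle
p,Rc,s=cur();pickle.dump((p,Rc),open('grasp.pkl','wb'));S=np.array([.7232,.0814,.0487]);print((Rc.T@(S-p)*1e3).round(1))
E
python3 -m inch '[0,0,0,0,0,-10,0,0,0,0,0,0,-20,0,0,0,0,0,0,-25,0,0,0,0,0,0,-30,0,0,0,0,0,0,-30,0,0,0,0,0,0,-15,0,0,0,0,0,0,0,0]'
python3 - <<'E'
from h import *
import pickle
p,Rc,s=cur();f=cam('wrist');pickle.dump((p,Rc,f),open('w2.pkl','wb'));f2=cam('side')
im=np.vstack([f['image'][40:340,100:500],f2['image'][100:300,150:550]])
im=np.hstack([f['image'][40:340,180:480],cv2.resize(f2['image'][110:260,180:380],None,fx=2,fy=2)])
save('w2',im)
Rt=frame(np.radians(-92),0)
plan(np.array([.487,-.085,.40]),Rt)
E
```

```text
[ -1.9  -5.8 225.9]
time_s: 4.87
ee_pos: [0.5639, 0.1239, 0.3679]
eef_rot: [0.194, 0.764, 0.595, 0.156]
wrist_force: [0.4, 0.1, -0.2]
gripper_width: 0.0235
t 4.97 turn [ 0.4149 -0.3384  1.3262] | shift now-axes [-219.2   -3.2  -44.1] | shift after turn [-69.9 209.2 -36.6]
```

View pics/w2.png

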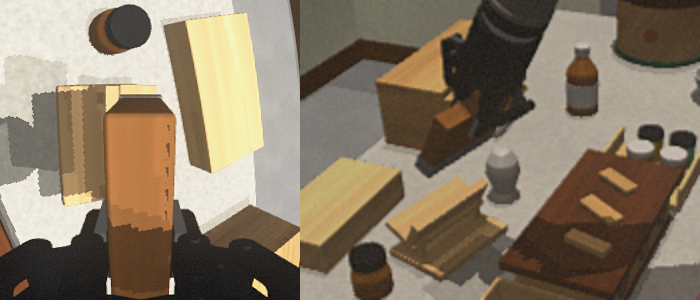

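The scraper is firmly held and out of the cradle, and the egg and jar are untouched. Now I'll go upright over the -y end of the lid.

```bash
python3 -m inch '[0.0346,-0.0282,0.1105,0,0,0,0,0.0346,-0.0282,0.1105,0,0,0,0,0.0346,-0.0282,0.1105,0,0,0,0,0.0346,-0.0282,0.1105,0,0,0,0,0.0346,-0.0282,0.1105,0,0,0,0,0.0346,-0.0282,0.1105,0,0,0,0,0.0346,-0.0282,0.1105,0,0,0,0,0.0346,-0.0282,0.1105,0,0,0,0,0.0346,-0.0282,0.1105,0,0,0,0,0.0346,-0.0282,0.1105,0,0,0,0,0.0346,-0.0282,0.1105,0,0,0,0,0.0346,-0.0282,0.1105,0,0,0,0,0,0,0,0,0,0,0]' && python3 -m inch '[0,0,0,-7,21,-3,0,0,0,0,-7,21,-3,0,0,0,0,-7,21,-3,0,0,0,0,-7,21,-3,0,0,0,0,-7,21,-3,0,0,0,0,-7,21,-3,0,0,0,0,-7,21,-3,0,0,0,0,-7,21,-3,0,0,0,0,-7,21,-3,0,0,0,0,-7,21,-3,0,0,0,0,0,0,0,0,0,0,0,0,0,0,0]'
python3 - <<'E'
from h import *
Rt=frame(np.radians(-92),0)
plan(np.array([.485,-.085,.33]),Rt)
f=cam('side');im=cv2.resize(f['image'][100:300,200:467],(800,600),interpolation=2);save('s3',im)
E
```

```text
time_s: 6.05
ee_pos: [0.565, 0.1201, 0.3605]
eef_rot: [0.001, 1.0, -0.02, -0.003]
wrist_force: [0.0, -0.6, -1.3]
gripper_width: 0.0235
time_s: 7.05
ee_pos: [0.4866, -0.0876, 0.3922]
eef_rot: [0.0, 1.0, -0.018, -0.001]
wrist_force: [0.6, 0.3, -0.9]
gripper_width: 0.0233
t 7.05 turn [ 0.001   0.0021 -0.0015] | shift now-axes [-1.6 -2.6 62.2] | shift after turn [-1.7 -2.6 62.2]
```

View pics/s3.png

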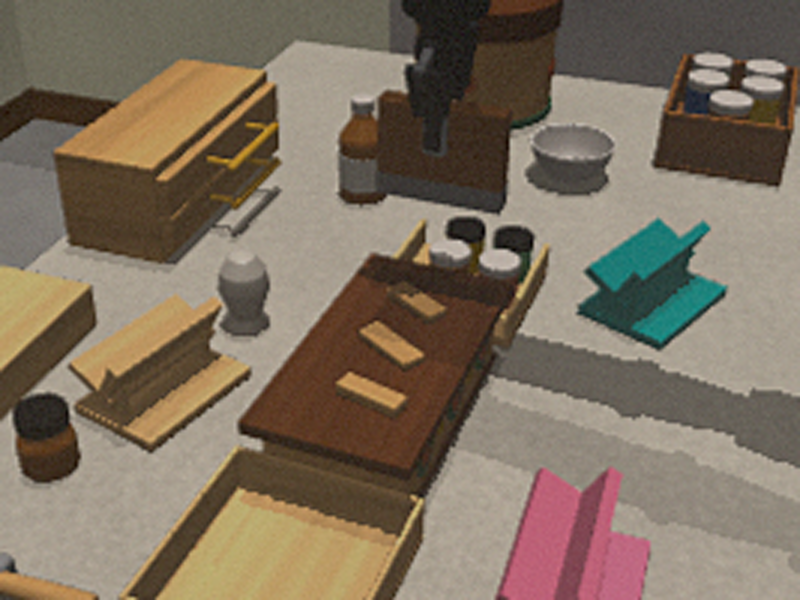

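The scraper hangs upright above the far end of the lid, with its bottom corners at about (326,164) and (368,170) in the full side image. The chips haven't moved. I'll work out the height of the underside.

```bash
python3 - <<'E'
from h import *
import pickle
f=pickle.load(open('F0.pkl','rb'))['side']
for uv in [(326,164),(368.3,169.7),(326.5,131)]:
    o,d=ray(f,uv);print((o+d*(-.0756-o[1])/d[1]).round(4))
for uv in [(200+370/3,100+258/3),(200+510/3,100+300/3)]: print('lid far corner',onz(f,uv,.082).round(3))
E
python3 -m inch '[0,0,0,0,-1,12,0,0,0,0,-1,15,0,0,0,0,-1,15,0,0,0,0,0,15,0,0,0,0,0,8,0,0,0,0,0,4,0,0,0,0,0,0,0]'
```

```text
[ 0.5419 -0.0756  0.1677]
[ 0.4196 -0.0756  0.1724]
[ 0.5412 -0.0756  0.2671]
lid far corner [ 0.556 -0.093  0.082]
lid far corner [ 0.406 -0.067  0.082]invalid input
```

```bash
python3 -m inch '[0,0,0,0,-1,18,0, 0,0,0,0,-1,20,0, 0,0,0,0,0,20,0, 0,0,0,0,0,13,0, 0,0,0,0,0,7,0, 0,0,0,0,0,3,0, 0,0,0,0,0,0,0, 0,0,0,0,0,0,0]'
```

```text
time_s: 7.77
ee_pos: [0.4877, -0.0829, 0.3131]
eef_rot: [-0.0, 1.0, -0.016, 0.001]
wrist_force: [-0.4, -0.3, -0.9]
gripper_width: 0.0234
```

```bash
python3 -m inch '[0,0,0,0,0,1,0, 0,0,0,0,0,1,0, 0,0,0,0,0,0,0]';python3 -m inch '[0,0,0,0,0,1,0, 0,0,0,0,0,1,0, 0,0,0,0,0,0,0]'
```

```text
time_s: 8.02
ee_pos: [0.4873, -0.0833, 0.311]
eef_rot: [-0.0, 1.0, -0.017, 0.0]
wrist_force: [0.7, 0.1, -2.6]
gripper_width: 0.0234
time_s: 8.27
ee_pos: [0.487, -0.0833, 0.3084]
eef_rot: [-0.0, 1.0, -0.017, -0.0]
wrist_force: [-0.9, 0.1, -1.8]
gripper_width: 0.0233
```

```bash
for i in 1 2; do python3 -m inch '[0,0,0,0,0,1,0, 0,0,0,0,0,1,0, 0,0,0,0,0,0,0]'; done
```

```text
time_s: 8.52
ee_pos: [0.4872, -0.0833, 0.3067]
eef_rot: [-0.0, 1.0, -0.017, 0.0]
wrist_force: [0.5, -0.3, -0.2]
gripper_width: 0.0232
time_s: 8.77
ee_pos: [0.4871, -0.0832, 0.3065]
eef_rot: [-0.0, 1.0, -0.017, 0.0]
wrist_force: [-5.1, 0.4, 11.1]
gripper_width: 0.0236
```

Contact comes at TCP z = 0.3065, so the underside is 224.5 mm below the TCP. I'll raise 3 mm and wipe.

```bash
python3 -m inch '[0,0,0,0,0,-3,0, 0,0,0,0,-5,0,0, 0,0,0,0,-8,0,0, 0,0,0,0,-8,0,0, 0,0,0,0,-8,0,0, 0,0,0,0,-8,0,0, 0,0,0,0,-8,0,0, 0,0,0,0,-8,0,0, 0,0,0,0,-8,0,0, 0,0,0,0,-8,0,0, 0,0,0,0,-8,0,0, 0,0,0,0,-8,0,0, 0,0,0,0,-8,0,0, 0,0,0,0,-8,0,0, 0,0,0,0,-8,0,0, 0,0,0,0,-8,0,0, 0,0,0,0,-8,0,0, 0,0,0,0,0,0,0]'
python3 - <<'E'
from h import *
f=cam('side');im=cv2.resize(f['image'][130:350,220:513],(800,600),interpolation=2);save('s4',im)
E
```

```text
time_s: 10.27
ee_pos: [0.4913, 0.0441, 0.3077]
eef_rot: [-0.001, 1.0, -0.015, 0.0]
wrist_force: [0.6, -0.1, -0.9]
gripper_width: 0.0232
```

View pics/s4.png

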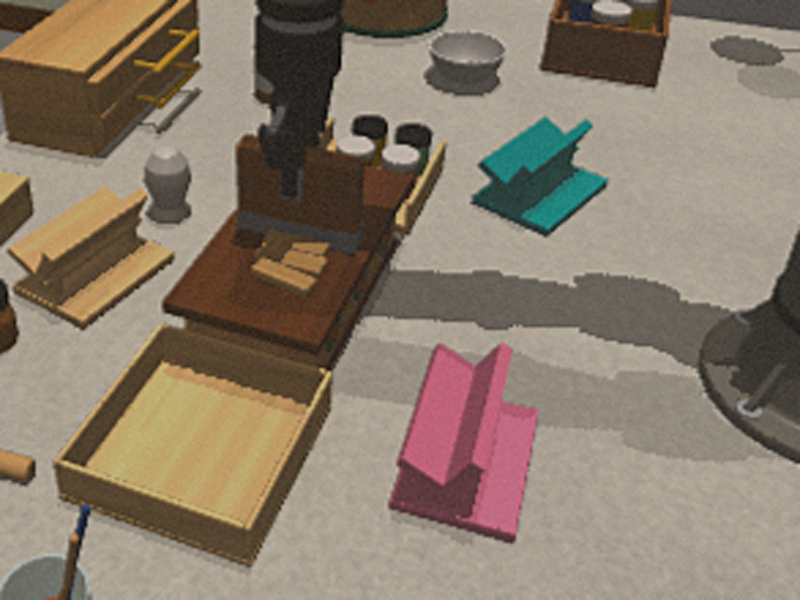

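All three chips are gathered centrally ahead of the blade, at around (295,260). I'll continue over the edge.

```bash
python3 -m inch '[0,0,0,0,-8,0,0, 0,0,0,0,-8,0,0, 0,0,0,0,-8,0,0, 0,0,0,0,-8,0,0, 0,0,0,0,-8,0,0, 0,0,0,0,-8,0,0, 0,0,0,0,-8,0,0, 0,0,0,0,-8,0,0, 0,0,0,0,-8,0,0, 0,0,0,0,-8,0,0, 0,0,0,0,-8,0,0, 0,0,0,0,-8,0,0, 0,0,0,0,-8,0,0, 0,0,0,0,-8,0,0, 0,0,0,0,-8,0,0, 0,0,0,0,-8,0,0, 0,0,0,0,-8,0,0, 0,0,0,0,-8,0,0]' && python3 -m inch '[0,0,0,0,-8,0,0, 0,0,0,0,-8,0,0, 0,0,0,0,-8,0,0, 0,0,0,0,-8,0,0, 0,0,0,0,-6,0,0, 0,0,0,0,0,0,0, 0,0,0,0,0,-20,0, 0,0,0,0,0,-30,0, 0,0,0,0,0,-30,0, 0,0,0,0,0,-10,0, 0,0,0,0,0,0,0, 0,0,0,0,0,0,0]'
python3 - <<'E'
from h import *
f=cam('side');g=cam('top');im=np.hstack([cv2.resize(f['image'][150:350,200:400],(500,500),interpolation=2),cv2.resize(g['image'][160:260,200:260],(300,500),interpolation=2)]);save('s5',im)
E
```

```text
time_s: 11.82
ee_pos: [0.4963, 0.1864, 0.3077]
eef_rot: [-0.0, 1.0, -0.017, -0.0]
wrist_force: [-0.2, 0.5, -1.6]
gripper_width: 0.0233
time_s: 12.82
ee_pos: [0.4975, 0.2232, 0.3974]
eef_rot: [-0.0, 1.0, -0.017, -0.0]
wrist_force: [0.1, -0.6, -1.9]
gripper_width: 0.0231
```

View pics/s5.png

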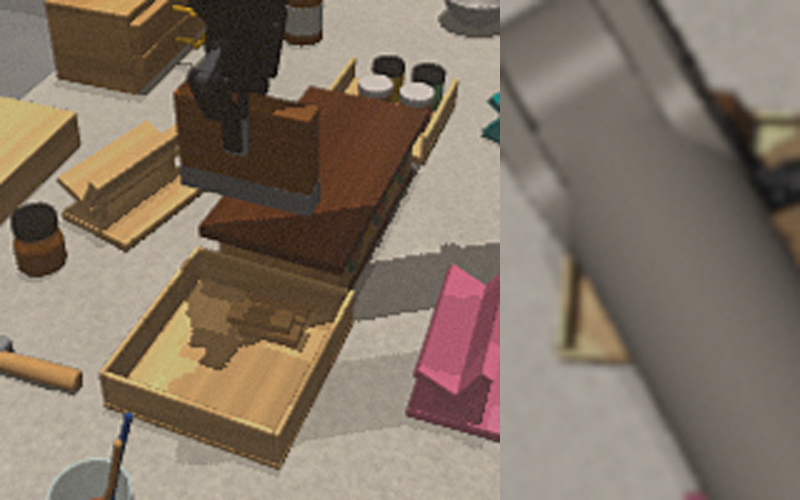

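```bash
python3 -m inch '[0,0,0,0,25,0,0, 0,0,0,0,25,0,0, 0,0,0,0,25,0,0, 0,0,0,0,25,0,0, 0,0,0,0,25,0,0, 0,0,0,0,25,0,0, 0,0,0,0,25,0,0, 0,0,0,0,25,0,0, 0,0,0,0,25,0,0, 0,0,0,0,25,0,0, 0,0,0,0,25,0,0, 0,0,0,0,0,0,0]'
python3 - <<'E'
from h import *
import pickle
g=cam('top');pickle.dump(g,open('t6.pkl','wb'))
im=np.vstack([cv2.resize(g['image'][178:240,208:358],(600,248),interpolation=2),cv2.resize(g['image'][120:175,260:360],(600,330),interpolation=2)]);save('t6',im)
E
```

```text
time_s: 13.92
ee_pos: [0.4871, -0.0584, 0.3953]
eef_rot: [0.002, 1.0, -0.022, -0.002]
wrist_force: [-0.2, -1.1, -1.1]
gripper_width: 0.0237
```

View pics/t6.png

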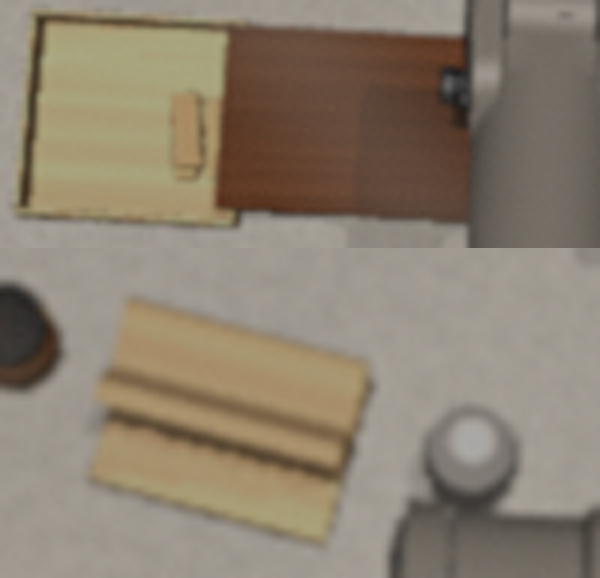

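The lid is clear. The chips are piled in the tray near the lid end at (187,135) in the crop. In the lower half the empty cradle's near base edge runs (92,478)–(325,545), and the plate top's centre is about (225,424). I'll compute the seat and the route.

```bash
python3 - <<'E'
from h import *
import pickle
g=pickle.load(open('t6.pkl','rb'));P=lambda u,v,z:onz(g,(260+u/6,120+(v-248)/6),z)
a,b=P(92,478,.012),P(325,545,.012);d=a-b;print(a.round(3),b.round(3),'len',np.linalg.norm(d).round(3),'yaw',(np.degrees(np.arctan2(d[1],d[0]))-90).round(1))
yaw=np.radians(-14.2);xd=np.array([np.cos(yaw),np.sin(yaw),0]);yd=np.array([-xd[1],xd[0],0])
seat=(a+b)/2+.07*xd;seat[2]=.05
pm=P(225,424,.084);e1,e2=P(104,394,.084),P(346,453,.084)
S=np.array([.7232,.0814,.0487]);p,Rc=pickle.load(open('grasp.pkl','rb'));U=p+.2245*Rc[:,2]
print('seat',seat.round(4),'plate',pm.round(3),(e1-e2).round(3),np.linalg.norm(e1-e2))
for n,q in [('plate',pm),('plate2',(e1+e2)/2),('Sest',S),('U at grasp',U)]: print(n,'rel seat x,y,z',((q-seat)@np.c_[xd,yd,[0,0,1]]*1e3).round(1))
print('grasp yaw/tilt',np.degrees(np.arctan2(Rc[1,2],Rc[0,2])).round(1),np.degrees(np.arccos(-Rc[2,2])).round(1),'yd ang',(np.degrees(np.arctan2(Rc[1,0],Rc[0,0]))-90).round(1))
plan(p-.12*Rc[:,2],Rc)
E
```

```text
[0.67  0.155 0.012] [0.634 0.022 0.012] len 0.137 yaw -15.4
seat [0.72   0.0713 0.05  ] plate [0.685 0.076 0.084] [0.031 0.132 0.   ] 0.13529368434086264
plate rel seat x,y,z [-35.2  -4.   34. ]
plate2 rel seat x,y,z [-34.9  -3.9  34. ]
Sest rel seat x,y,z [ 0.7 10.5 -1.3]
U at grasp rel seat x,y,z [ 5.1 12.4  2.7]
grasp yaw/tilt -13.8 28.5 yd ang -14.2
t 13.97 turn [-0.4162  0.3459 -1.3322] | shift now-axes [  74.  -180.    39.2] | shift after turn [191.1  11.8  52.4]
```

```bash
python3 -m inch '[-0.0347,0.0288,-0.111,0,0,0,0, -0.0347,0.0288,-0.111,0,0,0,0, -0.0347,0.0288,-0.111,0,0,0,0, -0.0347,0.0288,-0.111,0,0,0,0, -0.0347,0.0288,-0.111,0,0,0,0, -0.0347,0.0288,-0.111,0,0,0,0, -0.0347,0.0288,-0.111,0,0,0,0, -0.0347,0.0288,-0.111,0,0,0,0, -0.0347,0.0288,-0.111,0,0,0,0, -0.0347,0.0288,-0.111,0,0,0,0, -0.0347,0.0288,-0.111,0,0,0,0, -0.0347,0.0288,-0.111,0,0,0,0, 0,0,0,0,0,0,0]' && python3 -m inch '[0,0,0,23,1,0,0, 0,0,0,23,1,0,0, 0,0,0,23,1,0,0, 0,0,0,23,1,0,0, 0,0,0,23,1,0,0, 0,0,0,23,1,0,0, 0,0,0,23,1,0,0, 0,0,0,21,1,0,0, 0,0,0,0,0,0,0, 0,0,0,0,0,0,0]'
python3 - <<'E'
from h import *
import pickle
p,Rc=pickle.load(open('grasp.pkl','rb'));plan(p-.009*Rc[:,0]-.004*Rc[:,1],Rc)
q,Rq,s=cur();w=cam('wrist');f=cam('side');pickle.dump((q,Rq,w,f),open('w7.pkl','wb'))
save('w7',np.hstack([w['image'][40:340,180:480],cv2.resize(f['image'][230:350,225:365],(350,300),interpolation=2)]))
E
```

```text
time_s: 15.05
ee_pos: [0.4869, -0.0506, 0.3956]
eef_rot: [0.192, 0.762, 0.598, 0.154]
wrist_force: [-0.9, -0.8, -1.3]
gripper_width: 0.0234
time_s: 15.88
ee_pos: [0.5379, 0.1261, 0.4013]
eef_rot: [0.192, 0.763, 0.598, 0.155]
wrist_force: [0.2, -1.3, -1.8]
gripper_width: 0.0234
t 15.88 turn [ 0.0008 -0.0071  0.0066] | shift now-axes [ -7.5   1.2 174.9] | shift after turn [ -6.3   1.3 174.9]
```

View pics/w7.png

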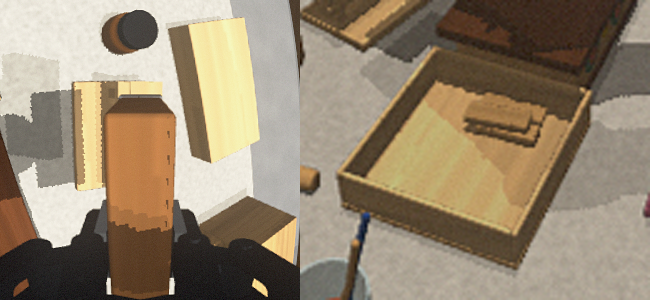

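The tray view shows the pile of chips well inside at about (505,120), and the lid is empty. I'll descend to just above the seat.

```bash
python3 -m inch '[0,-0.007,0.007,-3,0,0,0, 0,0,0,-4,1,25,0, 0,0,0,0,0,30,0, 0,0,0,0,0,30,0, 0,0,0,0,0,30,0, 0,0,0,0,0,22,0, 0,0,0,0,0,15,0, 0,0,0,0,0,8,0, 0,0,0,0,0,0,0, 0,0,0,0,0,0,0]'
cat > pp.py <<'E'
from h import *
import pickle
p,Rc=pickle.load(open('grasp.pkl','rb'));plan(p-.009*Rc[:,0]-.004*Rc[:,1],Rc)
q,Rq,s=cur();print('force in grasp tool axes',(Rc.T@np.array(s['wrist_force'])).round(1),s['gripper_width'])
E
python3 pp.py
```

```text
time_s: 16.82
ee_pos: [0.6121, 0.0974, 0.2628]
eef_rot: [0.195, 0.766, 0.593, 0.153]
wrist_force: [0.5, -0.0, -1.0]
gripper_width: 0.0234
t 16.82 turn [ 0.0041  0.0023 -0.0031] | shift now-axes [ 3.9 -2.2 15.5] | shift after turn [ 3.9 -2.1 15.6]
force in grasp tool axes [ 0.1 -0.1  1.1] 0.023390711342468343
```

```bash
python3 -m inch '[0,0,0,2,-1,4,0, 0,0,0,0,-1,4,0, 0,0,0,0,0,2,0, 0,0,0,0,0,0,0]'; python3 pp.py; python3 -m inch '[0,0,0,0,0,2,0, 0,0,0,0,0,1,0, 0,0,0,0,0,0,0]'; python3 pp.py
```

```text
time_s: 17.15
ee_pos: [0.6154, 0.0994, 0.2529]
eef_rot: [0.195, 0.765, 0.594, 0.153]
wrist_force: [0.4, 0.3, -1.3]
gripper_width: 0.0234
t 17.15 turn [ 0.004   0.0016 -0.0015] | shift now-axes [1.2 0.2 5.5] | shift after turn [1.2 0.3 5.5]
force in grasp tool axes [ 0.4 -0.3  1.3] 0.023379151017639304
time_s: 17.4
ee_pos: [0.617, 0.0988, 0.2501]
eef_rot: [0.195, 0.766, 0.594, 0.153]
wrist_force: [0.5, 0.3, -1.0]
gripper_width: 0.0236
t 17.4 turn [ 0.0039  0.0016 -0.0019] | shift now-axes [1.4 0.1 2.3] | shift after turn [1.4 0.1 2.3]
force in grasp tool axes [ 0.4 -0.2  1.1] 0.023581066913296665
```

```bash
for i in 1 2; do python3 -m inch '[0,0,0,0,0,1,0, 0,0,0,0,0,1,0, 0,0,0,0,0,0,0]'>/dev/null; python3 pp.py; done
```

```text
t 17.65 turn [ 0.0038  0.0015 -0.0018] | shift now-axes [1.3 0.1 0.3] | shift after turn [1.3 0.1 0.3]
force in grasp tool axes [-0.1 -1.4  1.2] 0.023441351946433483
t 17.9 turn [ 0.0042  0.0028 -0.0019] | shift now-axes [1.1 0.1 0.1] | shift after turn [1.1 0.1 0.1]
force in grasp tool axes [ -4.1  -2.9 -12. ] 0.02328322126299824
```

The shelf contact is at the same depth as at the grasp. Now I'll ease toward the back plate until it touches.

```bash
python3 -m inch '[0,0,0,0,-1,-1,0, 0,0,0,0,-1,0,0, 0,0,0,0,0,0,0]'>/dev/null; python3 pp.py;for i in 1 2; do python3 -m inch '[0,0,0,0,-1,0,0, 0,0,0,0,0,0,0]'>/dev/null; python3 pp.py; done
```

```text
t 18.15 turn [ 0.0059  0.0008 -0.0018] | shift now-axes [1.  1.3 0.2] | shift after turn [1.  1.3 0.2]
force in grasp tool axes [-0.5 -1.6 -5. ] 0.02345304962676422
t 18.32 turn [ 0.0071  0.0005 -0.0019] | shift now-axes [1.  1.7 0.2] | shift after turn [1.  1.7 0.2]
force in grasp tool axes [-1.4  1.2 -6.6] 0.023311355910822333
t 18.48 turn [ 0.0078  0.0002 -0.002 ] | shift now-axes [1.  2.4 0.2] | shift after turn [1.  2.4 0.2]
force in grasp tool axes [-1.1  1.1 -5.2] 0.02344915547581789
```

```bash
for i in 1 2 3; do python3 -m inch '[0,0,0,0,-1,0,0, 0,0,0,0,0,0,0]'>/dev/null; python3 pp.py|tr '\n' ' ';echo; done
```

```text
t 18.65 turn [ 0.0086 -0.0002 -0.0025] | shift now-axes [1.  3.  0.2] | shift after turn [1.  3.  0.2] force in grasp tool axes [-0.3  3.1 -4.1] 0.023113177712040887 
t 18.82 turn [ 0.0097 -0.0005 -0.0031] | shift now-axes [1.1 3.3 0.3] | shift after turn [1.1 3.3 0.2] force in grasp tool axes [-0.2  5.5 -2.4] 0.023365534053834198 
t 18.98 turn [ 0.011  -0.0009 -0.0038] | shift now-axes [1.2 3.6 0.3] | shift after turn [1.2 3.6 0.3] force in grasp tool axes [ 0.7  6.7 -1.2] 0.023110629712357663
```

The plate contact builds to 7 N, so it's home. I'll release and retreat along the tool axis.

```bash
python3 -m inch '[0,0,0,0,0,0,0.4, 0,0,0,0,0,0,0.5, 0,0,0,0,0,0,0.7, 0,0,0,0,0,0,1, 0,0,0,0,0,0,1, 0,0,0,0,0,0,1, 0,0,0,0,0,0,1, 0,0,0,0,3,0,1, 0,0,0,0,3,-5,1, 0,0,0,0,0,-15,1, 0,0,0,0,0,-25,1, 0,0,0,0,0,-30,1, 0,0,0,0,0,-30,1, 0,0,0,0,0,-15,1, 0,0,0,0,0,0,1, 0,0,0,0,0,0,1]'
python3 - <<'E'
from h import *
import pickle
q,Rq,s=cur();w=cam('wrist');f=cam('side');pickle.dump((q,Rq,w,f),open('w8.pkl','wb'))
save('w8',np.hstack([cv2.resize(w['image'][80:320,220:420],(500,600),interpolation=2),cv2.resize(f['image'][175:275,200:250],(300,600),interpolation=2)]))
E
```

```text
time_s: 20.32
ee_pos: [0.5618, 0.1129, 0.3539]
eef_rot: [0.195, 0.765, 0.594, 0.154]
wrist_force: [0.0, -0.9, 0.2]
gripper_width: 0.0858
```

View pics/w8.png

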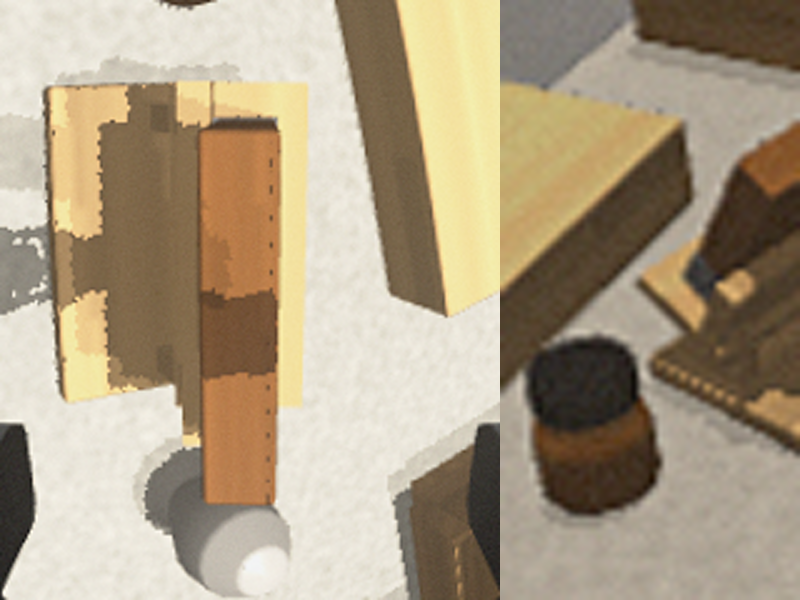

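The scraper leans on the back plate and the egg and jar are undisturbed. Its top face is at (300,131), (332,131), (330,281) and (302,281) in wrist pixels. The back plate's top edge ends are at about (298,113) and (296,256). I'll check how well it's centred.

```bash
python3 - <<'E'
from h import *
import pickle
p,Rc,f,_=pickle.load(open('w8.pkl','rb'))
yaw=np.radians(-14.2);Rt=frame(yaw,np.radians(28));z=-Rt[:,2];x=Rt[:,1];y=Rt[:,0]
S0=np.array([.72,.0713,.05])
pr=lambda u,h:np.array([(wonp(f,p,Rc,u,z,S0+h*z)-S0)@y,(wonp(f,p,Rc,u,z,S0+h*z)-S0)@x])*1e3
for u in [(300,131.2),(332,131.2),(330.4,281.2),(301.6,281.2)]: print('top',pr(u,.095).round(1))
for u in [(298,112.8),(296,257)]: print('plate end',pr(u,.038).round(1))
for u in [(342.8,113.2),(340,242.4)]: print('shelf outer end',pr(u,0).round(1))
k=np.array([0,0,1.])
for u in [(238.4,115.2),(246.4,240.4)]: print('base',((wonp(f,p,Rc,u,k,.012*k)-S0)@y*1e3).round(1))
# initial view, same measures
p,Rc,f=pickle.load(open('w1.pkl','rb'))
for u in [(310,117),(344,117),(337,274),(308,273)]: print('init top',pr(u,.095).round(1))
E
```

```text
top [ 60.3 -11.9]
top [60.2 10.7]
top [-59.5  10.3]
top [-59.2 -13.3]
plate end [ 73.8 -16.4]
plate end [-65.1 -21.2]
shelf outer end [73.5 26.6]
shelf outer end [-66.2  25.4]
base 73.7
base -63.9
init top [ 69.3 -11.5]
init top [69.9 11.7]
init top [-49.4  11.1]
init top [-49.  -11.7]
```

Measured in the same picture, the scraper sits 4 mm from the cradle's centre along y and within about 1 mm of its initial lean. I'll use one last look to count the chips.

```bash
python3 - <<'E'
from h import *
f=cam('side');g=cam('top')
save('s9',np.hstack([cv2.resize(f['image'][235:325,260:380],(480,360),interpolation=2),cv2.resize(g['image'][180:240,210:265],(320,360),interpolation=2)]))
E
```

```text
(no output)
```

View pics/s9.png

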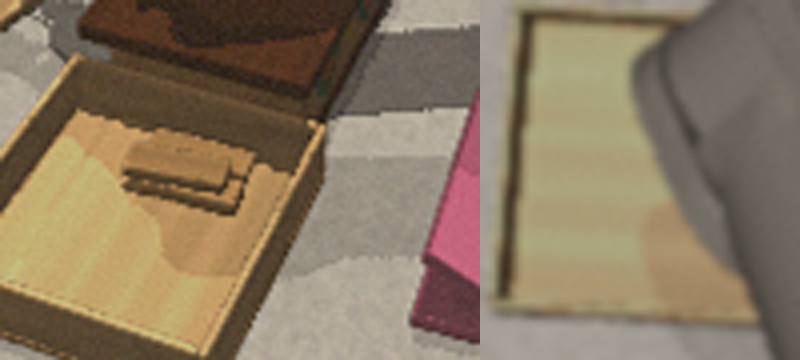

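All three chips can be told apart in the tray pile: one on top at (175,163), one beneath it at (210,192) and one behind at (240,160).

```bash
python3 -c "
from h import *
print(order.sign_off())"
```

```text
the job is handed in; nothing more can be done
None
```

I took the scraper from the plywood cradle and wiped all three chips off the casket's lid into the tray in one stroke. I then put it back, pressed to the shelf (about 12 N) and the back plate (about 7 N), released it and drew clear. I handed the job in at about 20.4 s of the 54 s; the hand-in gave no verdict.

**Chips:** the last side view shows all three in one pile inside the tray. The lid was clear where the pictures showed it. I didn't measure the chips' positions in numbers.

**Scraper:** the last wrist view puts it about 4 mm from the cradle's centre along y, against the 20 mm allowed. It started about 6 mm off on the other side. The position of its top face across the cradle matches the start within about 1 mm. I didn't measure its final height directly; it touched the shelf at the same depth as when I gripped it.

**Bystanders:** the egg and paint jar look undisturbed, and I saw no sign that anything else moved.

**Disagreements:** the top view and the wrist view disagreed by about 4 mm on the cradle's centre, and I relied on the wrist view. Closing the gripper also seems to have pulled the scraper about 5 mm off the back plate, so I eased it back against the plate before letting go.

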